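# Advance the flanges one station in the laser-weld cell

### The job

Move the three flange parts on by one station: the plain tacked part from the blue carrier into the three-jaw weld chuck, the welded part from the chuck onto the black seal of the leak tester, and the tested part with the yellow plug from the tester back onto the carrier. All three stations are occupied, so use the empty parking plate to make room. In the end each part stands upright by itself, flat and centred in its new place, and the profile offcut, the magnet and the tub are where they were.

Things in the scene. Friction and masses are not known exactly. Their poses are not given: they have to be found in the camera images.
- tacked_mid (a point): The tacked part: plain bright steel all over, only three tiny tack spots, pipe open at the top. At the start it lies on the blue carrier. Flange disc 80 mm across and 8 mm thick with an upright pipe stub 42 mm across standing on its middle (wall 4 mm, bore open upwards), 68 mm high in all, 0.5 kg, round about z. The point is on the pipe's axis, 34 mm above the underside of the flange; z up.
- welded_mid (a point): The welded part: dark blue-brown weld colour in a broad ring on the flange round the pipe and on the lower third of the pipe, pipe open at the top. At the start it lies in the chuck. Flange disc 80 mm across and 8 mm thick with an upright pipe stub 42 mm across standing on its middle (wall 4 mm, bore open upwards), 68 mm high in all, 0.5 kg, round about z. The point is on the pipe's axis, 34 mm above the underside of the flange; z up.
- tested_mid (a point): The tested part: the same weld colour round the foot and a bright yellow plug closing the pipe (head 44 mm across, 6 mm thick, its top 74 mm above the underside). At the start it lies on the leak tester. Flange disc 80 mm across and 8 mm thick with an upright pipe stub 42 mm across standing on its middle (wall 4 mm, bore open upwards), 68 mm high in all, 0.5 kg, round about z. The point is on the pipe's axis, 34 mm above the underside of the flange; z up.
- chuck_seat (a point): Weld chuck: round dark three-jaw chuck, 160 mm across on a 165 mm square grey foot plate, fixed. The point is the middle of its flat top face, on which the flange lies, 60 mm above the table; z up. Three bright jaws stand open every 120 degrees, their inner ends 50 mm from the point and 14 mm high above the face (10 mm clear all round a centred flange).
- test_seat (a point): Leak tester: aluminium block 130 x 150 mm with a round black rubber seal 100 mm across on top, and a grey manifold with a gauge and a red valve handle along one side (top 39 mm above the table, 65 to 95 mm from the point), fixed. The point is the middle of the seal's top, on which the flange lies, 34 mm above the table; z up. Three white guide posts with pointed tops stand every 120 degrees, their inner sides 51 mm from the point, rising 14 mm above the seal.
- carrier_seat (a point): Workpiece carrier: flat aluminium plate 160 mm square with blue corner rails round a blue floor, fixed. The point is the middle of the floor, on which the flange lies, 14 mm above the table; z up. The rails leave a square of 100 mm and stand 12 mm above the floor (10 mm clear round a centred flange).
- parking_seat (a point): Parking plate: flat steel plate 140 mm square with a yellow edge, on four feet, no rails, empty at the start, fixed. The point is the middle of its top, 25 mm above the table; z up.
- profile_mid (a point): Bystander: offcut of slotted aluminium profile, 80 x 40 x 40 mm, lying on the table, long side along its x. The point is its centre.
- magnet_mid (a point): Bystander: flat red triangular welding magnet, sides about 87 mm, 16 mm thick, lying on the table. The point is its centre.
- tub_mid (a point): Bystander: white tub with a green lid, 70 mm across, 56 mm high, standing on the table. The point is its centre.

How it is judged:
By the outcome, as a careful person would: the job done as asked, in the order asked, and still so for the second after the job is handed in, with the robot touching nothing.
It also fails if it takes over 104 s, if anything falls off the work surface, if the arm or the gripper's body presses on something with over 40 N, if the wrist force passes 120 N, or if a joint passes its speed limit or range.

### The arm

A 6-joint arm with a two-finger parallel gripper is mounted at the origin on the work surface. World frame = base frame: x ahead of the robot, y to its left, z up, the work surface at z = 0. Lengths are in mm, angles in rad, forces in N, time in s.
With the tool pointing down it reaches from about 350 to 875 mm from the base axis. Payload 4.2 kg.
Tool frame: the origin (TCP) lies on the mounting face of the last link; the fingertips stand 173 mm ahead of it and the grasp point (between the pads) lies 155 mm ahead of it (tcp_to_grasp is the distance from the TCP to the grasp point, in mm); z points along the fingers, y is the direction in which the jaws open and shut (so a half turn about z gives the same grasp; the last joint's range is limited). The gripper opens to 85 mm and grips with 20 to 120 N. Pads are 22 mm wide; open, the fingers measure 114 mm over their backs; the gripper's body (76 mm by 85 mm) begins 54 mm behind the grasp point. The pads swing forward as they close: fully open they stand 13 mm farther back than shut.
Start: joints at [1.433, 0.385, 0.008, 0, -1.194, -0.259], TCP at [241.51, 576.431, 404.712] pointing down, gripper open.
Joint ranges: [-3.14, 3.14], [-1.21, 2.06], [-1.07, 1.41], [-3.16, 2.05], [-2.99, -0.16], [-3.1, 3.1]. Speed limits (rad/s): [2.79, 2.79, 3.14, 3.14, 3.14, 3.14].

### API

Orientations are given as a unit quaternion [x, y, z, w].
In Python, from bench import * gives the robot as it stands. The module is installed in compiled form; this text tells all that it offers.
- The arm moves only by the tool apply_moves, never from a script. Its arguments are lists of equal length, an entry for each row: "fingers": the closure, from 0 (fully open) to 1 (shut); "dp": the shift along the world's x, y, z in cm, a list of three; "yaw": the turn about the world's z in degrees. A call has 1 to 10 rows; each row is the pose to reach, as a shift and turn from the pose measured when the call began; what a row does not reach only later rows make up. A row lasts 1/10 s, in which the tool goes at most 50 mm and 8.59 degrees, less where a joint would pass 70% of its speed; a pose out of reach is approached as far as the arm can. A call with a gripper value outside its range is refused whole. The fingers move at their own pace and stop on an object; the grip force is fixed at half the most. Time passes only in rows, so rows that repeat a pose let the fingers close. It gives the time, the measured TCP pose, the force and the opening at its end, in the units of the state.
- read_state(): the state, without advancing time (a new reading comes with each control period).
- get_image(name): name is "side" or "top"; returns a dict with "color" (384x512x3 uint8, blue, green, red), "mtx" (3x3 intrinsics, pixels), "k1" (the pictures are not rectified: a ray, as slopes to the right and down, at radius r is drawn at 1 + k1 r^2 times it, then the intrinsics apply), "camera_from_world" (4x4, takes a point from world to camera coordinates). Camera axes: x right, y down, z forward; pixel columns grow to the right and rows downward; lengths in mm; the calibration is good to about 2 mm. A picture is of the moment at which its call begins. There is no depth.
- job_done(): hands the job in, once; it reports no verdict.
The state is a dict: "clock": time; "joints": joint angles; "joint_vel": joint speeds; "joint_efforts": joint torques, N m; "position": TCP position; "ee_rot": TCP orientation; "contact_force": force on the tool from outside, world axes, zero at the start; "wrist_torque": the same for the moment, N m; "gripper_width": finger opening in mm.
Only numpy, scipy, OpenCV 4.12 (cv2) and the standard library are available. Lean on these libraries where they do the work, as an engineer would, in place of code of your own. Each camera call takes 0.05 s, during which the arm holds its last target. There are 200 camera calls.

## Working session

There is one attempt and no reset: what is moved stays moved. The work goes in short steps, Python scripts to look and compute and a tool call to move; the robot and the scene stay as the last step left them, time stands still between calls to the robot, and variables do not carry over. Pictures are saved under pics/ and viewed, about 12 in all and at most 16, crops included, and the job is handed in when it is done.

Besides the shell and the picture viewer there is one more tool, called after "Call:" in YAML: its name, and indented under it one key for each argument. apply_moves: Moves the arm, as the interface text tells. Its arguments: {"type":"object","properties":{"fingers":{"type":"array","items":{"type":"number"}},"dp":{"type":"array","items":{"type":"array","items":{"type":"number"}}},"yaw":{"type":"array","items":{"type":"number"}}},"required":["fingers","dp","yaw"]}

```bash
mkdir -p pics
python3 - <<'E'
from bench import *
import cv2
s=read_state();print(s)
for n in("top","side"):
    d=get_image(n);cv2.imwrite(f"pics/{n}0.png",d["color"]);print(n,d["mtx"],d["k1"],d["camera_from_world"])
E
```

```text
{'clock': 0.0, 'joints': array([ 1.43257166e+00,  3.85554193e-01,  6.64703210e-03, -5.19558898e-04,
       -1.19397543e+00, -2.58594574e-01]), 'joint_vel': array([-3.85202208e-04,  7.41565759e-04,  1.48158911e-03, -1.67217341e-03,
       -7.37763178e-05,  1.64971518e-03]), 'joint_efforts': array([-9.46954460e-04, -3.92288840e+01,  1.88403922e+01,  4.18649286e+00,
       -4.63301971e-03,  1.03801221e-05]), 'position': array([241.44326793, 576.2639941 , 403.62784502]), 'ee_rot': array([ 9.80361840e-01, -1.97204250e-01, -1.78273114e-04,  1.05576662e-03]), 'contact_force': array([ 0.73519043,  0.52087749, -0.10743116]), 'wrist_torque': array([-0.03107779, -0.0009493 , -0.02544359]), 'gripper_width': 85.81530346721759}
top [[477.44129707   0.         245.00815376]
 [  0.         477.44129707 192.804217  ]
 [  0.           0.           1.        ]] -0.013104141642832613 [[-2.64816794e-02 -9.99586910e-01 -1.11682721e-02  1.48348094e+01]
 [-9.92192862e-01  2.76445317e-02 -1.21610462e-01  5.34811595e+02]
 [ 1.21868968e-01  7.86063060e-03 -9.92515071e-01  1.40320573e+03]
 [ 0.00000000e+00  0.00000000e+00  0.00000000e+00  1.00000000e+00]]
side [[477.99432698   0.         251.31745782]
 [  0.         477.99432698 184.07365414]
 [  0.           0.           1.        ]] 0.06552573977349137 [[ 6.97986085e-01 -7.16049227e-01 -9.43024435e-03 -3.68645695e+02]
 [-4.56186123e-01 -4.34450295e-01 -7.76625497e-01  3.32391639e+02]
 [ 5.52005115e-01  5.46375737e-01 -6.29891981e-01  1.13800881e+03]
 [ 0.00000000e+00  0.00000000e+00  0.00000000e+00  1.00000000e+00]]
```

View pics/top0.png

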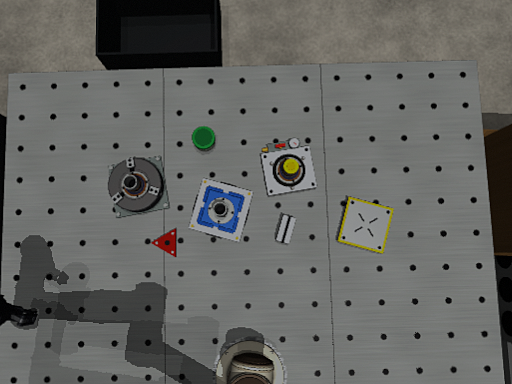

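View pics/side0.png

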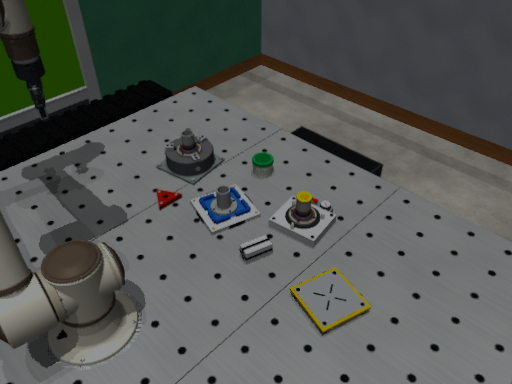

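The top picture shows the chuck at (136,185), carrier (221,210), tester (289,170) and parking plate (366,224), all free of shadow. Next I'll zoom in and measure.

```bash
cat > h.py <<'E'
import numpy as np, cv2
from bench import *
def undist(d,p):
    K=d["mtx"];p=np.array(p,float).reshape(-1,1,2)
    return cv2.undistortPoints(p,K,np.array([d["k1"],0,0,0.]),).reshape(-1,2)
def ray(d,p):
    u=undist(d,p);T=d["camera_from_world"];R=T[:3,:3];c=-R.T@T[:3,3]
    return c,np.c_[u,np.ones(len(u))]@R
def plane(d,p,z):
    c,v=ray(d,p);t=(z-c[2])/v[:,2];return c+t[:,None]*v
def proj(d,P):
    T=d["camera_from_world"]
    return cv2.projectPoints(np.array(P,float).reshape(-1,1,3),cv2.Rodrigues(T[:3,:3])[0],T[:3,3],d["mtx"],np.array([d["k1"],0,0,0.]))[0].reshape(-1,2)
E
python3 - <<'E'
from h import *
t=get_image("top");s=get_image("side")
for n,p,z in [("chuck",(136,185),60),("carrier",(221,210),14),("test",(289,170),34),("park",(366,224),25)]:
    P=plane(t,p,z);print(n,P.round(1))
c=t["color"]
tiles=[]
for (x,y) in [(136,185),(221,210),(289,170),(366,224)]:
    tiles.append(cv2.resize(c[y-35:y+35,x-35:x+35],(390,300*390//300),interpolation=cv2.INTER_CUBIC))
a=np.hstack(tiles[:2]);b=np.hstack(tiles[2:])
cv2.imwrite("pics/t1.png",cv2.resize(np.vstack([a,b]),(600,600)))
c=s["color"];tiles=[cv2.resize(c[y-40:y+40,x-40:x+40],(300,300),interpolation=cv2.INTER_CUBIC) for x,y in [(190,150),(224,205),(304,214),(330,298)]]
cv2.imwrite("pics/s1.png",np.vstack([np.hstack(tiles[:2]),np.hstack(tiles[2:])]))
E
```

```text
chuck [[564.  322.6  60. ]]
carrier [[486.8  74.7  14. ]]
test [[ 600.5 -134.4   34. ]]
park [[ 431.8 -359.3   25. ]]
```

View pics/t1.png

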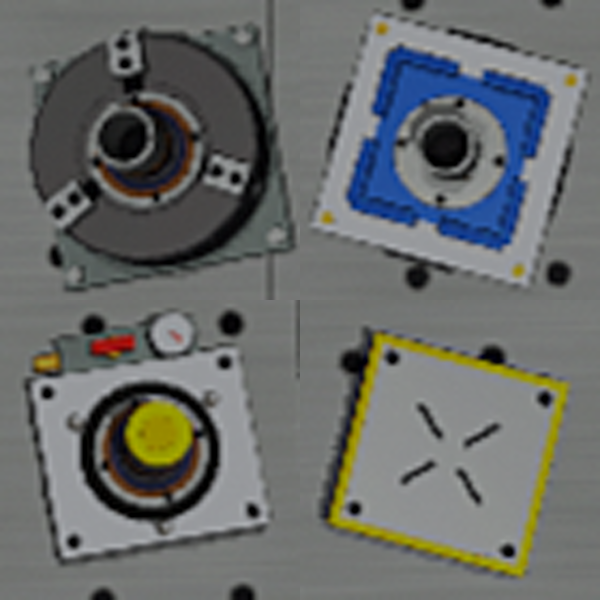

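View pics/s1.png

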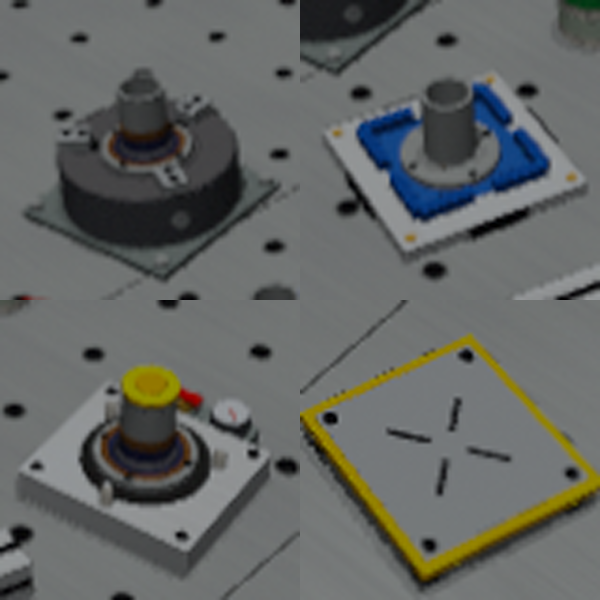

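The crops show all four stations clearly: the welded part is slightly off-centre in the chuck, and the parking plate is empty. Now I'll turn features into positions from both views.

Run:
```python
from h import *
t=get_image("top");s=get_image("side")
T=lambda o,P:np.array(o)+(np.array(P,float)+.5)/4.2857-.5
S=lambda o,P:np.array(o)+(np.array(P,float)+.5)/3.75-.5
pr=lambda n,P:print(n,P.round(1).tolist())
def circ(P):
    A=np.c_[2*P[:,:2],np.ones(len(P))];x=np.linalg.lstsq(A,(P[:,:2]**2).sum(1),rcond=None)[0];return x[:2].round(1),np.sqrt(x[2]+x[0]**2+x[1]**2).round(1)
c=(101,150)
print("chuck jaws inner hole",circ(plane(t,T(c,[(124,57),(217,171),(74,200)]),74)),"outer",circ(plane(t,T(c,[(124,43),(236,177),(57,211)]),74)))
pr("welded flange/top",np.r_[plane(t,T(c,[(147,148)]),68),plane(t,T(c,[(125,138)]),128),plane(s,S((150,110),[(143,92)]),128)])
c=(186,175)
dots=[(81,29),(271,80),(218,270),(27,217)]
for z in(8,14):pr(f"carrier dots mean z{z}",plane(t,T(c,dots),z).mean(0))
for z in(8,14):pr(f"  side z{z}",plane(s,S((184,165),[(36,133),(190,80),(271,177),(110,238)]),z).mean(0))
pr("tacked",np.r_[plane(t,T(c,[(150,150.5)]),22),plane(t,T(c,[(147,145)]),82),plane(s,S((184,165),[(147,93)]),82),plane(s,S((184,165),[(150,155)]),22)])
c=(254,135)
th=np.array([(79,151),(219,151),(149,81),(149,221)])
pr("seal",plane(t,T(c,th),34).mean(0));print("posts",circ(plane(t,T(c,[(75,123),(211,99),(165,228)]),48)))
print("test posts side",circ(plane(s,S((264,174),[(112,107),(219,158),(106,190)]),48)))
# yellow blobs and parking by mask
for n,d,o,h in(("top",t,(254,135),(331,189)),("side",s,(264,174),(290,258))):
    H=cv2.cvtColor(d["color"],cv2.COLOR_BGR2HSV);m=((abs(H[...,0].astype(int)-30)<7)&(H[...,1]>170)&(H[...,2]>90)).astype(np.uint8)
    k,L,st,ce=cv2.connectedComponentsWithStats(m,connectivity=8)
    for i in np.argsort(-st[1:,4])[:3]+1:
        pts=np.argwhere(L==i)[:,::-1].astype(np.float32);r=cv2.minAreaRect(pts)
        print(n,st[i],ce[i].round(1),"z108",plane(d,ce[i],108).round(1),"rect z25",plane(d,r[0],25).round(1))
pr("park corners top",plane(t,T((331,189),[(72,33),(268,84),(222,277),(28,220)]),25).mean(0))
pr("park corners side",plane(s,S((290,258),[(0,115),(170,38),(298,180),(122,272)]),25).mean(0))
pr("park holes top",plane(t,T((331,189),[(92,57),(245,98),(208,251),(54,208)]),25).mean(0))
pr("park holes side",plane(s,S((290,258),[(29,118),(167,55),(272,173),(129,245)]),25).mean(0))
```

```text
chuck jaws inner hole (array([570., 329.]), np.float64(59.1)) outer (array([567.5, 328.4]), np.float64(71.4))
welded flange/top [[565.4, 323.9, 68.0], [563.6, 324.0, 128.0], [561.4, 316.2, 128.0]]
carrier dots mean z8 [489.6, 76.8, 8.0]
carrier dots mean z14 [489.1, 76.4, 14.0]
  side z8 [493.1, 80.7, 8.0]
  side z14 [488.6, 75.6, 14.0]
tacked [[486.9, 75.4, 22.0], [485.4, 73.7, 82.0], [485.2, 73.0, 82.0], [481.5, 69.7, 22.0]]
seal [601.1, -132.5, 34.0]
posts (array([ 599.5, -132.4]), np.float64(55.9))
test posts side (array([ 595.1, -139.2]), np.float64(54.6))
top [337 197  56  56 322] [363.2 224.4] z108 [[ 426.6 -331.3  108. ]] rect z25 [[ 429.8 -356.8   25. ]]
top [283 159  16  15 178] [290.5 165.9] z108 [[ 599.9 -132.7  108. ]] rect z25 [[ 614.2 -140.2   25. ]]
top [262 149   5   1   5] [264. 149.] z108 [[651.3 -58.3 108. ]] rect z25 [[669.2 -61.3  25. ]]
side [290 267  81  65 457] [329.5 303.3] z108 [[ 359.5 -403.8  108. ]] rect z25 [[ 430.3 -362.    25. ]]
side [297 192  15  10 127] [303.9 196.5] z108 [[ 598.7 -136.1  108. ]] rect z25 [[677.7 -78.1  25. ]]
park corners top [431.0, -356.3, 25.0]
park corners side [429.1, -358.6, 25.0]
park holes top [430.8, -357.9, 25.0]
park holes side [431.4, -358.5, 25.0]
```

Call:
apply_moves:
  fingers: [0,0,0,0,0,0,0,0,0,0]
  dp:
    - [2,-1.5,0]
    - [5,-4,0]
    - [9,-7,0]
    - [13,-10,0]
    - [17,-13,0]
    - [21,-16.5,0]
    - [25,-19.5,0]
    - [29,-22.5,0]
    - [32.3,-25.2,0]
    - [32.3,-25.2,0]
  yaw: [0,0,0,0,0,0,0,0,0,0]

```text
clock: 1.3
position: [568.0, 320.7, 403.6]
ee_rot: [0.98, -0.2, 0.0, 0.001]
contact_force: [-0.2, 0.3, -0.8]
gripper_width: 85.2
```

Call:
apply_moves:
  fingers: [0,0,0,0,0]
  dp:
    - [0,0,-2]
    - [0,0,-5]
    - [0,0,-7.5]
    - [0,0,-8]
    - [0,0,-8]
  yaw: [0,0,0,0,0]

```text
clock: 1.8
position: [567.9, 320.9, 322.9]
ee_rot: [0.98, -0.2, -0.0, 0.002]
contact_force: [0.0, -0.5, 0.6]
gripper_width: 85.4
```

Run:
```python
from h import *
s=read_state();print(s["clock"],s["position"],s["contact_force"],s["ee_rot"],s["joints"])
a=get_image("top")["color"][115:235,75:235];b=get_image("side")["color"][70:190,110:270]
cv2.imwrite("pics/a1.png",np.hstack([cv2.resize(i,(400,300),interpolation=cv2.INTER_CUBIC) for i in(a,b)]))
```

```text
1.8 [567.86752513 320.92033324 322.94946467] [ 0.02148678 -0.52966066  0.62530705] [ 9.79779973e-01 -2.00069742e-01 -3.69385280e-04  1.77922489e-03] [ 0.7621742   0.49326959 -0.03097629  0.00164129 -1.04989493  0.40494407]
```

View pics/a1.png

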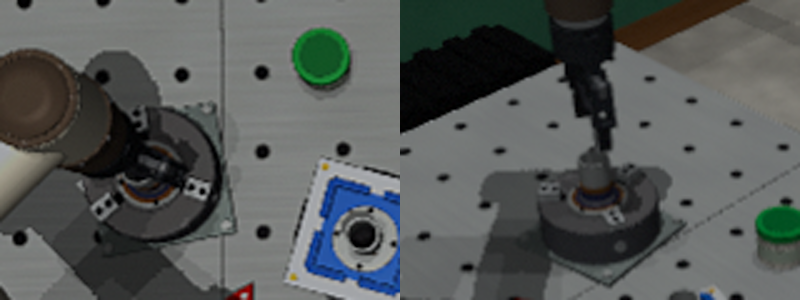

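The gripper is over the chuck part (top crop about (150,165), side crop about (600,150)), but the TCP overshot by about 3 mm in x and y. I'll correct that and see how it settles.

Call:
apply_moves:
  fingers: [0,0,0]
  dp:
    - [-0.34,0.31,0]
    - [-0.34,0.31,0]
    - [-0.34,0.31,0]
  yaw: [0,0,0]

```text
clock: 2.2
position: [564.8, 324.6, 326.2]
ee_rot: [0.98, -0.2, 0.002, -0.001]
contact_force: [-0.3, 0.0, -0.8]
gripper_width: 85.5
```

Run:
```python
from h import *
# image estimate of finger opening axis: dark finger pixels near tips, both views
s=read_state();p=s["position"];print(s["clock"],p)
for n in("top","side"):
    d=get_image(n)
    q=np.array([.387,.922,0])
    for off,z in((0,p[2]-155),(48,p[2]-160),(-48,p[2]-160)):
        P=[p[0],p[1],z]+q*off;print(n,off,proj(d,P).round(1))
    c=proj(d,[p[0],p[1],p[2]-160])[0].round().astype(int);x,y=c
    t=cv2.resize(d["color"][y-30:y+30,x-30:x+30],(400,400),interpolation=cv2.INTER_CUBIC);t=np.clip(t*2.0,0,255).astype(np.uint8)
    print(n,"tile origin",x-30,y-30)
    globals()[n]=t
cv2.imwrite("pics/a2.png",np.hstack([top,side]))
```

```text
2.2 [564.77778499 324.60326126 326.23634802]
top 0 [[125.6 179.1]]
top 48 [[110.1 173.2]]
top -48 [[142.2 185.7]]
top tile origin 96 149
side 0 [[185.6 121.2]]
side 48 [[181.4 115.4]]
side -48 [[190.3 130.1]]
side tile origin 156 93
```

View pics/a2.png

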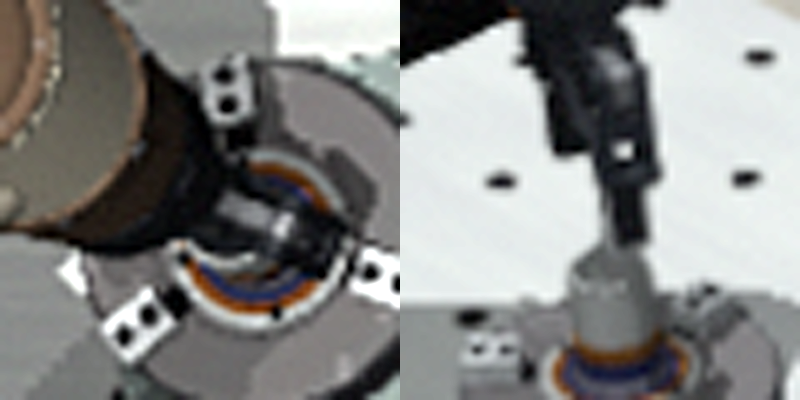

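The fingers straddle the pipe: near finger at about (144,185) in the top image and (190,125) in the side image, both matching the projected TCP. Next I descend and grip.

Call:
apply_moves:
  fingers: [0,0,0,0,0,0]
  dp:
    - [0,0,-1.5]
    - [0,0,-3.5]
    - [0,0,-5.5]
    - [0,0,-6.8]
    - [0,0,-7.2]
    - [0,0,-7.2]
  yaw: [0,0,0,0,0,0]

```text
clock: 2.9
position: [564.9, 324.4, 253.3]
ee_rot: [0.98, -0.2, 0.001, 0.0]
contact_force: [-0.1, 0.2, 0.3]
gripper_width: 85.7
```

Call:
apply_moves:
  fingers: [0.3,0.5,0.7,0.9,1,1,1,1]
  dp:
    - [0,0,0]
    - [0,0,0]
    - [0,0,0]
    - [0,0,0]
    - [0,0,0]
    - [0,0,0]
    - [0,0,0]
    - [0,0,0]
  yaw: [0,0,0,0,0,0,0,0]

```text
clock: 3.7
position: [565.1, 324.4, 254.5]
ee_rot: [0.98, -0.2, 0.002, -0.0]
contact_force: [-1.9, -0.8, 6.5]
gripper_width: 40.9
```

Call:
apply_moves:
  fingers: [1,1,1,1,1,1]
  dp:
    - [0,0,0.5]
    - [0,0,1.5]
    - [0,0,3.5]
    - [0,0,6]
    - [0,0,8]
    - [0,0,8]
  yaw: [0,0,0,0,0,0]

```text
clock: 4.3
position: [565.6, 324.8, 337.6]
ee_rot: [0.98, -0.2, 0.004, -0.003]
contact_force: [-0.0, 0.9, -5.8]
gripper_width: 41.2
```

Call:
apply_moves:
  fingers: [1,1,1,1,1,1,1,1,1,1]
  dp:
    - [-0.2,-1,0]
    - [-0.6,-3,0]
    - [-1.2,-6,0]
    - [-1.8,-9,0]
    - [-2.4,-12,0]
    - [-3.1,-15.5,0]
    - [-3.8,-19,0]
    - [-4.5,-22.5,0]
    - [-5.2,-26,0]
    - [-5.9,-29.5,0]
  yaw: [0,0,0,0,0,0,0,0,0,0]

```text
clock: 5.3
position: [505.0, 27.8, 335.9]
ee_rot: [0.98, -0.2, 0.002, -0.002]
contact_force: [1.3, -0.6, -6.3]
gripper_width: 41.1
```

Call:
apply_moves:
  fingers: [1,1,1,1,1,1,1,1,1,1]
  dp:
    - [-0.7,-4,0]
    - [-1.5,-8,0]
    - [-2.3,-12,0]
    - [-3.1,-16,0]
    - [-3.9,-20,0]
    - [-4.7,-24,0]
    - [-5.5,-28,0]
    - [-6.2,-32,0]
    - [-6.8,-35,0]
    - [-7.1,-37,0]
  yaw: [0,0,0,0,0,0,0,0,0,0]

```text
clock: 6.3
position: [431.9, -344.0, 333.9]
ee_rot: [0.98, -0.201, -0.0, -0.002]
contact_force: [1.7, 0.3, -6.4]
gripper_width: 40.9
```

Call:
apply_moves:
  fingers: [1,1,1,1]
  dp:
    - [0,0,0]
    - [0,0,0]
    - [0,0,0]
    - [0,0,0]
  yaw: [0,0,0,0]

```text
clock: 6.7
position: [431.9, -343.2, 333.6]
ee_rot: [0.98, -0.201, -0.0, -0.003]
contact_force: [0.5, 0.5, -7.0]
gripper_width: 40.9
```

Call:
apply_moves:
  fingers: [1,1,1,1,1,1,1,1]
  dp:
    - [0,-0.5,-1]
    - [-0.1,-1,-3]
    - [-0.1,-1.4,-5.5]
    - [-0.1,-1.4,-8]
    - [-0.1,-1.4,-9.8]
    - [-0.1,-1.4,-10.6]
    - [-0.1,-1.4,-10.8]
    - [-0.1,-1.4,-10.8]
  yaw: [0,0,0,0,0,0,0,0]

```text
clock: 7.5
position: [431.4, -357.3, 225.9]
ee_rot: [0.98, -0.2, 0.0, -0.002]
contact_force: [0.7, 0.4, -6.7]
gripper_width: 40.9
```

Run:
```python
from h import *
s=read_state();print(s["position"],s["contact_force"])
a=get_image("top")["color"][164:284,286:446];b=get_image("side")["color"][210:360,230:430]
cv2.imwrite("pics/b1.png",np.hstack([cv2.resize(i,(400,300),interpolation=cv2.INTER_CUBIC) for i in(a,b)]))
```

```text
[ 431.43168478 -357.28192411  225.93132511] [ 0.67973889  0.37816622 -6.73112011]
```

View pics/b1.png

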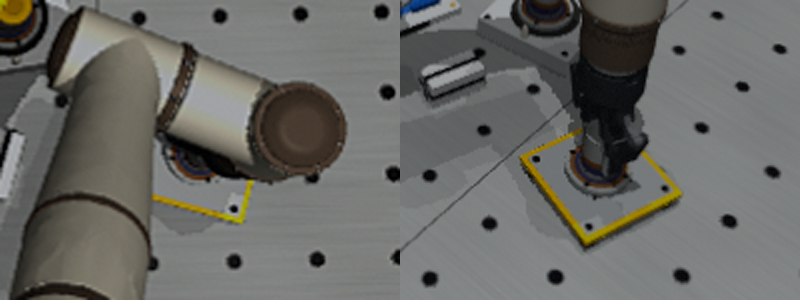

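The part hangs upright over the middle of the parking plate (side crop about (600,170)). Now a gentle touch-down.

Call:
apply_moves:
  fingers: [1,1,1,1,1]
  dp:
    - [0,0,-0.2]
    - [0,0,-0.4]
    - [0,0,-0.5]
    - [0,0,-0.6]
    - [0,0,-0.6]
  yaw: [0,0,0,0,0]

```text
clock: 8.1
position: [431.4, -357.4, 220.5]
ee_rot: [0.98, -0.2, 0.001, -0.002]
contact_force: [-0.3, -0.4, -5.8]
gripper_width: 40.7
```

Call:
apply_moves:
  fingers: [1,1,1]
  dp:
    - [0,0,-0.1]
    - [0,0,-0.1]
    - [0,0,-0.1]
  yaw: [0,0,0]

```text
clock: 8.4
position: [431.5, -357.4, 219.7]
ee_rot: [0.98, -0.2, 0.001, -0.002]
contact_force: [0.9, -0.0, -4.1]
gripper_width: 40.9
```

Call:
apply_moves:
  fingers: [1,1,1]
  dp:
    - [0,0,-0.1]
    - [0,0,-0.1]
    - [0,0,-0.1]
  yaw: [0,0,0]

```text
clock: 8.7
position: [431.5, -357.3, 219.6]
ee_rot: [0.98, -0.2, 0.001, -0.002]
contact_force: [-1.5, 4.0, 5.4]
gripper_width: 41.0
```

Call:
apply_moves:
  fingers: [0.7,0.4,0.2,0,0,0,0]
  dp:
    - [0,0,0]
    - [0,0,0]
    - [0,0,0]
    - [0,0,0]
    - [0,0,0]
    - [0,0,0]
    - [0,0,0]
  yaw: [0,0,0,0,0,0,0]

```text
clock: 9.4
position: [431.6, -357.4, 219.7]
ee_rot: [0.98, -0.2, 0.001, -0.002]
contact_force: [-0.3, 0.0, -0.3]
gripper_width: 85.4
```

Call:
apply_moves:
  fingers: [0,0,0,0,0]
  dp:
    - [0,0,1]
    - [0,0,3.5]
    - [0,0,7]
    - [0,0,10.5]
    - [0,0,12]
  yaw: [0,0,0,0,0]

```text
clock: 9.9
position: [432.1, -357.8, 344.4]
ee_rot: [0.98, -0.2, 0.005, -0.001]
contact_force: [0.7, -0.3, -0.7]
gripper_width: 85.4
```

Call:
apply_moves:
  fingers: [0,0,0,0,0,0,0,0,0,0]
  dp:
    - [0.4,3,0]
    - [0.9,7,0]
    - [1.5,12,0]
    - [2.1,17,0]
    - [2.7,22,0]
    - [3.4,27,0]
    - [4,32,0]
    - [4.6,37,0]
    - [5.1,41,0]
    - [5.3,42.5,0]
  yaw: [0,0,0,0,0,0,0,0,0,0]

```text
clock: 10.9
position: [485.4, 70.4, 345.4]
ee_rot: [0.98, -0.198, 0.006, -0.001]
contact_force: [0.7, 0.3, 0.4]
gripper_width: 85.4
```

Call:
apply_moves:
  fingers: [0,0,0]
  dp:
    - [0,0,-3]
    - [0,0,-5]
    - [0,0,-5]
  yaw: [0,0,0]

```text
clock: 11.2
position: [484.4, 69.8, 293.5]
ee_rot: [0.98, -0.198, 0.003, 0.0]
contact_force: [-0.4, -0.0, -0.6]
gripper_width: 85.4
```

Call:
apply_moves:
  fingers: [0,0,0,0,0,0,0]
  dp:
    - [0.16,0.47,0]
    - [0.16,0.47,-1]
    - [0.16,0.47,-3.5]
    - [0.16,0.47,-6]
    - [0.16,0.47,-8]
    - [0.16,0.47,-8.5]
    - [0.16,0.47,-8.5]
  yaw: [0,0,0,0,0,0,0]

```text
clock: 11.9
position: [486.2, 74.4, 208.3]
ee_rot: [0.98, -0.198, 0.003, 0.001]
contact_force: [0.4, -0.6, 0.5]
gripper_width: 85.7
```

Call:
apply_moves:
  fingers: [0.3,0.5,0.7,0.9,1,1,1,1]
  dp:
    - [0,0,0]
    - [0,0,0]
    - [0,0,0]
    - [0,0,0]
    - [0,0,0]
    - [0,0,0]
    - [0,0,0]
    - [0,0,0]
  yaw: [0,0,0,0,0,0,0,0]

```text
clock: 12.7
position: [486.5, 74.6, 209.5]
ee_rot: [0.98, -0.198, 0.004, 0.0]
contact_force: [-1.4, -0.1, 6.7]
gripper_width: 40.2
```

Call:
apply_moves:
  fingers: [1,1,1,1,1,1,1,1]
  dp:
    - [0,0,0.5]
    - [0,0,1.5]
    - [0,0,3.5]
    - [0,0,6]
    - [0,0,9]
    - [0,0,11.5]
    - [0,0,12.5]
    - [0,0,12.5]
  yaw: [0,0,0,0,0,0,0,0]

```text
clock: 13.5
position: [486.4, 74.6, 335.6]
ee_rot: [0.98, -0.198, 0.005, -0.001]
contact_force: [0.1, 0.2, -4.0]
gripper_width: 40.1
```

Run:
```python
from h import *
t=get_image("top");s=get_image("side");cv2.imwrite("pics/tf.png",t["color"])
I=lambda d,x,y,w:cv2.resize(np.clip(d["color"][y:y+w,x:x+w]*1.4,0,255).astype(np.uint8),(400,400),interpolation=cv2.INTER_CUBIC)
cv2.imwrite("pics/c1.png",np.hstack([I(t,96,143,80),I(s,150,110,80)]))
```

```text
(no output)
```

View pics/c1.png

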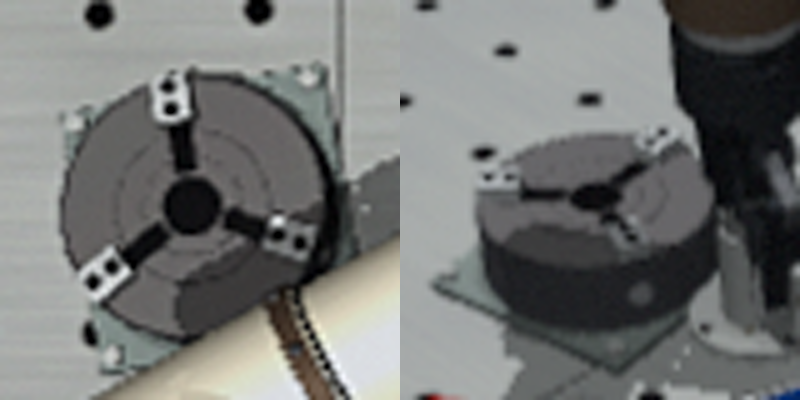

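The empty chuck's centre bore shows at crop (192,207) in the top view and (197,197) in the side view.

Run:
```python
from h import *
t=get_image("top");s=get_image("side")
f=lambda o,p:np.array(o)+(np.array(p,float)+.5)/5-.5
print(plane(t,f((96,143),[(192,207),(194,205)]),60).round(1),plane(s,f((150,110),[(197,197)]),60).round(1))
def circ(P):
    A=np.c_[2*P[:,:2],np.ones(len(P))];x=np.linalg.lstsq(A,(P[:,:2]**2).sum(1),rcond=None)[0];return x[:2].round(1)
print(circ(plane(t,f((96,143),[(168,89),(281,232),(114,262)]),74)),circ(plane(t,f((96,143),[(169,104),(281,232),(114,262)]),74)))
print(circ(plane(t,f((96,143),[(60,207),(195,72),(303,130),(100,110),(327,215),(90,295)]),60)))
```

```text
[[567.1 328.6  60. ]
 [568.3 327.4  60. ]] [[569.2 329.   60. ]]
[576.2 327.2] [570.5 326.4]
[568.6 328.4]
```

Call:
apply_moves:
  fingers: [1,1,1,1,1,1,1,1,1,1]
  dp:
    - [0.4,1,0]
    - [1,3,0]
    - [2,6,0]
    - [3.1,9.5,0]
    - [4.2,13,0]
    - [5.3,16.5,0]
    - [6.4,20,0]
    - [7.2,22.5,0]
    - [7.9,24.5,0]
    - [8.2,25.4,0]
  yaw: [0,0,0,0,0,0,0,0,0,0]

```text
clock: 14.7
position: [568.3, 331.0, 330.5]
ee_rot: [0.98, -0.197, 0.001, 0.002]
contact_force: [0.1, -0.5, -4.3]
gripper_width: 40.1
```

Call:
apply_moves:
  fingers: [1,1,1,1]
  dp:
    - [0,0,-1]
    - [0,0,-2]
    - [0,0,-2]
    - [0,0,-2]
  yaw: [0,0,0,0]

```text
clock: 15.1
position: [568.1, 330.0, 309.8]
ee_rot: [0.98, -0.198, 0.001, 0.003]
contact_force: [0.0, 0.9, -3.3]
gripper_width: 40.1
```

Call:
apply_moves:
  fingers: [1,1,1,1,1,1]
  dp:
    - [0,-0.16,-1]
    - [0,-0.16,-2.5]
    - [0,-0.16,-4]
    - [0,-0.16,-4.6]
    - [0,-0.16,-4.9]
    - [0,-0.16,-4.9]
  yaw: [0,0,0,0,0,0]

```text
clock: 15.7
position: [568.3, 328.3, 260.9]
ee_rot: [0.98, -0.198, 0.001, 0.003]
contact_force: [1.0, -0.0, -3.6]
gripper_width: 40.3
```

Call:
apply_moves:
  fingers: [1,1,1,1]
  dp:
    - [0,0,-0.2]
    - [0,0,-0.3]
    - [0,0,-0.4]
    - [0,0,-0.4]
  yaw: [0,0,0,0]

```text
clock: 16.1
position: [568.2, 328.3, 257.0]
ee_rot: [0.98, -0.198, 0.001, 0.003]
contact_force: [0.1, -0.0, -4.6]
gripper_width: 40.3
```

Call:
apply_moves:
  fingers: [1,1,1]
  dp:
    - [0,0,-0.1]
    - [0,0,-0.1]
    - [0,0,-0.1]
  yaw: [0,0,0]

```text
clock: 16.4
position: [568.2, 328.3, 256.0]
ee_rot: [0.98, -0.198, 0.001, 0.003]
contact_force: [0.1, -0.7, -4.0]
gripper_width: 40.2
```

Call:
apply_moves:
  fingers: [1,1,1]
  dp:
    - [0,0,-0.1]
    - [0,0,-0.1]
    - [0,0,-0.1]
  yaw: [0,0,0]

```text
clock: 16.7
position: [568.2, 328.3, 255.7]
ee_rot: [0.98, -0.197, 0.001, 0.003]
contact_force: [-1.6, -0.5, 0.4]
gripper_width: 40.4
```

Contact, so I release and lift. Then I'll look while retreating toward the tester, where the tested part is at (599.9,-132.7).

Call:
apply_moves:
  fingers: [0.7,0.4,0.2,0,0,0,0]
  dp:
    - [0,0,0]
    - [0,0,0]
    - [0,0,0]
    - [0,0,0]
    - [0,0,0]
    - [0,0,0]
    - [0,0,0]
  yaw: [0,0,0,0,0,0,0]

```text
clock: 17.4
position: [568.3, 328.4, 255.8]
ee_rot: [0.98, -0.197, 0.001, 0.002]
contact_force: [0.5, -0.0, 0.7]
gripper_width: 85.2
```

Call:
apply_moves:
  fingers: [0,0,0,0,0]
  dp:
    - [0,0,1]
    - [0,0,3.5]
    - [0,0,6.5]
    - [0,0,9]
    - [0,0,9]
  yaw: [0,0,0,0,0]

```text
clock: 17.9
position: [569.1, 328.9, 351.6]
ee_rot: [0.98, -0.197, 0.005, -0.001]
contact_force: [0.5, 0.5, -0.6]
gripper_width: 85.3
```

Call:
apply_moves:
  fingers: [0,0,0,0,0,0,0,0,0,0]
  dp:
    - [0.2,-3,0]
    - [0.5,-7,0]
    - [0.8,-12,0]
    - [1.2,-17,0]
    - [1.6,-22,0]
    - [2,-27,0]
    - [2.4,-32,0]
    - [2.8,-37,0]
    - [3,-42,0]
    - [3.1,-45,0]
  yaw: [0,0,0,0,0,0,0,0,0,0]

```text
clock: 18.9
position: [599.6, -124.3, 351.6]
ee_rot: [0.98, -0.198, 0.005, -0.001]
contact_force: [-0.7, 0.2, -0.1]
gripper_width: 85.4
```

Run:
```python
from h import *
t=get_image("top");s=get_image("side");cv2.imwrite("pics/tg.png",t["color"])
I=lambda d,x,y,w:cv2.resize(np.clip(d["color"][y:y+w,x:x+w]*1.4,0,255).astype(np.uint8),(390,300),interpolation=cv2.INTER_CUBIC)
J=lambda d,x,y,w,h:cv2.resize(np.clip(d["color"][y:y+h,x:x+w]*1.4,0,255).astype(np.uint8),(400,300),interpolation=cv2.INTER_CUBIC)
cv2.imwrite("pics/d1.png",np.vstack([np.hstack([J(t,90,145,80,60),J(s,150,115,80,60)]),np.hstack([J(t,325,190,80,60),J(s,290,265,80,60)])]))
```

```text
(no output)
```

View pics/d1.png

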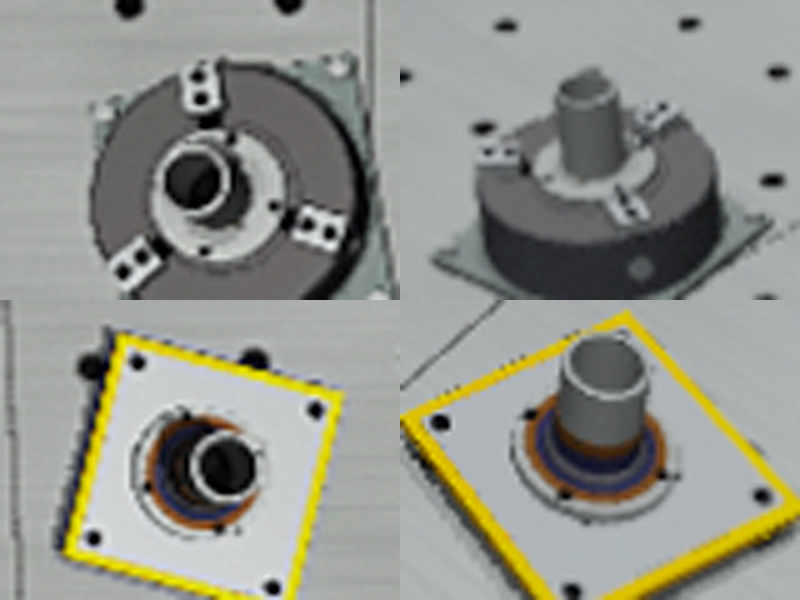

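The tacked part sits upright between the jaws (flange centre at crop (219,196)), and the welded part stands flat on the parking plate with its pipe top at crop (224,167). Now I'll quantify these.

Run:
```python
from h import *
t=get_image("top");s=get_image("side")
f=lambda o,p:np.array(o)+(np.array([p],float)+.5)/5-.5
for n,d,o,p,z in [("tacked flange",t,(90,145),(219,196),68),("tacked top",t,(90,145),(196,180),128),("side top",s,(150,115),(187,89),128),("welded flange",t,(325,190),(199.5,172.5),33),("top",t,(325,190),(226,167),93),("side top",s,(290,265),(205,68),93),("side flange",s,(290,265),(196,162),33)]: print(n,plane(d,f(o,p),z).round(1))
```

```text
tacked flange [[566.6 328.4  68. ]]
tacked top [[567.2 326.8 128. ]]
side top [[566.4 326.  128. ]]
welded flange [[ 431.2 -352.9   33. ]]
top [[ 431.  -353.7   93. ]]
side top [[ 428.5 -356.9   93. ]]
side flange [[ 423.4 -362.2   33. ]]
```

Call:
apply_moves:
  fingers: [0,0,0,0,0]
  dp:
    - [0,-0.5,0]
    - [0,-0.8,-1]
    - [0,-0.8,-3]
    - [0,-0.8,-3.5]
    - [0,-0.8,-3.5]
  yaw: [0,0,0,0,0]

```text
clock: 19.6
position: [599.6, -129.2, 315.0]
ee_rot: [0.98, -0.197, 0.003, -0.001]
contact_force: [-0.5, -0.8, 0.5]
gripper_width: 85.2
```

Call:
apply_moves:
  fingers: [0,0,0,0,0,0,0]
  dp:
    - [0,-0.35,0]
    - [0,-0.35,-1.5]
    - [0,-0.35,-4]
    - [0,-0.35,-6.5]
    - [0,-0.35,-8.2]
    - [0,-0.35,-8.7]
    - [0,-0.35,-8.7]
  yaw: [0,0,0,0,0,0,0]

```text
clock: 20.3
position: [599.9, -132.8, 228.0]
ee_rot: [0.98, -0.197, 0.003, -0.001]
contact_force: [-0.4, -0.7, 0.7]
gripper_width: 85.1
```

Call:
apply_moves:
  fingers: [0.3,0.5,0.7,0.9,1,1,1,1]
  dp:
    - [0,0,0]
    - [0,0,0]
    - [0,0,0]
    - [0,0,0]
    - [0,0,0]
    - [0,0,0]
    - [0,0,0]
    - [0,0,0]
  yaw: [0,0,0,0,0,0,0,0]

```text
clock: 21.1
position: [600.2, -133.0, 229.6]
ee_rot: [0.98, -0.197, 0.004, -0.001]
contact_force: [-1.6, -0.8, 5.7]
gripper_width: 41.2
```

Call:
apply_moves:
  fingers: [1,1,1,1,1,1,1,1]
  dp:
    - [0,0,0.5]
    - [0,0,1.5]
    - [0,0,3]
    - [0,0,5]
    - [0,0,6.5]
    - [0,0,7.5]
    - [0,0,7.5]
    - [0,0,7.5]
  yaw: [0,0,0,0,0,0,0,0]

```text
clock: 21.9
position: [599.8, -132.9, 303.9]
ee_rot: [0.98, -0.197, 0.003, -0.001]
contact_force: [-0.6, 0.1, -5.1]
gripper_width: 41.1
```

Call:
apply_moves:
  fingers: [1,1,1,1,1,1,1,1,1,1]
  dp:
    - [-0.5,1,0]
    - [-1.6,3,0]
    - [-3.2,6,0]
    - [-4.8,9,0]
    - [-6.4,12,0]
    - [-8,15,0]
    - [-9.3,17.5,0]
    - [-10.3,19.5,0]
    - [-10.9,20.6,0]
    - [-10.9,20.6,0]
  yaw: [0,0,0,0,0,0,0,0,0,0]

```text
clock: 22.9
position: [489.9, 74.2, 303.6]
ee_rot: [0.981, -0.196, 0.003, -0.0]
contact_force: [0.8, -0.3, -3.5]
gripper_width: 41.3
```

Call:
apply_moves:
  fingers: [1,1,1,1]
  dp:
    - [0,0,-1.5]
    - [0,0,-3.5]
    - [0,0,-4]
    - [0,0,-4]
  yaw: [0,0,0,0]

```text
clock: 23.3
position: [489.9, 73.6, 262.7]
ee_rot: [0.981, -0.196, 0.002, 0.0]
contact_force: [-0.9, 0.3, -4.1]
gripper_width: 41.2
```

Call:
apply_moves:
  fingers: [1,1,1,1,1,1]
  dp:
    - [-0.08,0.25,-0.5]
    - [-0.08,0.25,-2]
    - [-0.08,0.25,-3.5]
    - [-0.08,0.25,-4.5]
    - [-0.08,0.25,-4.8]
    - [-0.08,0.25,-4.8]
  yaw: [0,0,0,0,0,0]

```text
clock: 23.9
position: [489.3, 76.2, 214.7]
ee_rot: [0.981, -0.196, 0.002, 0.001]
contact_force: [0.2, 0.2, -3.5]
gripper_width: 41.0
```

Call:
apply_moves:
  fingers: [1,1,1,1]
  dp:
    - [0,0,-0.2]
    - [0,0,-0.3]
    - [0,0,-0.4]
    - [0,0,-0.4]
  yaw: [0,0,0,0]

```text
clock: 24.3
position: [489.3, 76.2, 210.8]
ee_rot: [0.981, -0.196, 0.002, 0.001]
contact_force: [-0.8, -0.2, -4.7]
gripper_width: 41.1
```

Call:
apply_moves:
  fingers: [1,1,1]
  dp:
    - [0,0,-0.1]
    - [0,0,-0.1]
    - [0,0,-0.1]
  yaw: [0,0,0]

```text
clock: 24.6
position: [489.3, 76.2, 209.8]
ee_rot: [0.981, -0.196, 0.002, 0.0]
contact_force: [-0.3, 0.0, -4.5]
gripper_width: 41.1
```

Call:
apply_moves:
  fingers: [1,1,1]
  dp:
    - [0,0,-0.1]
    - [0,0,-0.1]
    - [0,0,-0.1]
  yaw: [0,0,0]

```text
clock: 24.9
position: [489.2, 76.2, 209.6]
ee_rot: [0.981, -0.196, 0.002, 0.0]
contact_force: [-3.3, 0.6, 6.5]
gripper_width: 41.1
```

Contact, so I release, lift and go to the parking plate.

Call:
apply_moves:
  fingers: [0.7,0.4,0.2,0,0,0,0]
  dp:
    - [0,0,0]
    - [0,0,0]
    - [0,0,0]
    - [0,0,0]
    - [0,0,0]
    - [0,0,0]
    - [0,0,0]
  yaw: [0,0,0,0,0,0,0]

```text
clock: 25.6
position: [489.3, 76.2, 209.6]
ee_rot: [0.981, -0.196, 0.002, 0.0]
contact_force: [0.3, 0.0, 0.3]
gripper_width: 85.1
```

Call:
apply_moves:
  fingers: [0,0,0,0,0]
  dp:
    - [0,0,1]
    - [0,0,3.5]
    - [0,0,6.5]
    - [0,0,9]
    - [0,0,9]
  yaw: [0,0,0,0,0]

```text
clock: 26.1
position: [490.4, 76.7, 304.0]
ee_rot: [0.981, -0.196, 0.006, -0.002]
contact_force: [-0.1, -0.0, -0.5]
gripper_width: 85.7
```

Call:
apply_moves:
  fingers: [0,0,0,0,0,0,0,0,0,0]
  dp:
    - [-0.3,-3,0]
    - [-0.9,-7,0]
    - [-1.5,-12,0]
    - [-2.2,-17,0]
    - [-2.9,-22,0]
    - [-3.6,-27,0]
    - [-4.3,-32,0]
    - [-5,-37,0]
    - [-5.6,-41,0]
    - [-5.8,-42.7,0]
  yaw: [0,0,0,0,0,0,0,0,0,0]

```text
clock: 27.1
position: [431.2, -353.6, 303.7]
ee_rot: [0.98, -0.198, 0.006, -0.002]
contact_force: [1.1, 0.4, 0.6]
gripper_width: 84.9
```

Call:
apply_moves:
  fingers: [0,0,0]
  dp:
    - [0,0,0]
    - [0,0,0]
    - [0,0,0]
  yaw: [0,0,0]

```text
clock: 27.4
position: [431.2, -352.7, 303.6]
ee_rot: [0.98, -0.197, 0.005, -0.002]
contact_force: [0.5, 0.3, -0.2]
gripper_width: 86.0
```

Run:
```python
from h import *
t=get_image("top");s=get_image("side")
J=lambda d,x,y,w,h:cv2.resize(np.clip(d["color"][y:y+h,x:x+w]*1.4,0,255).astype(np.uint8),(400,300),interpolation=cv2.INTER_CUBIC)
cv2.imwrite("pics/e1.png",np.vstack([np.hstack([J(t,180,180,80,60),J(s,185,175,80,60)]),np.hstack([J(t,250,140,80,60),J(s,264,185,80,60)])]))
```

```text
(no output)
```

View pics/e1.png

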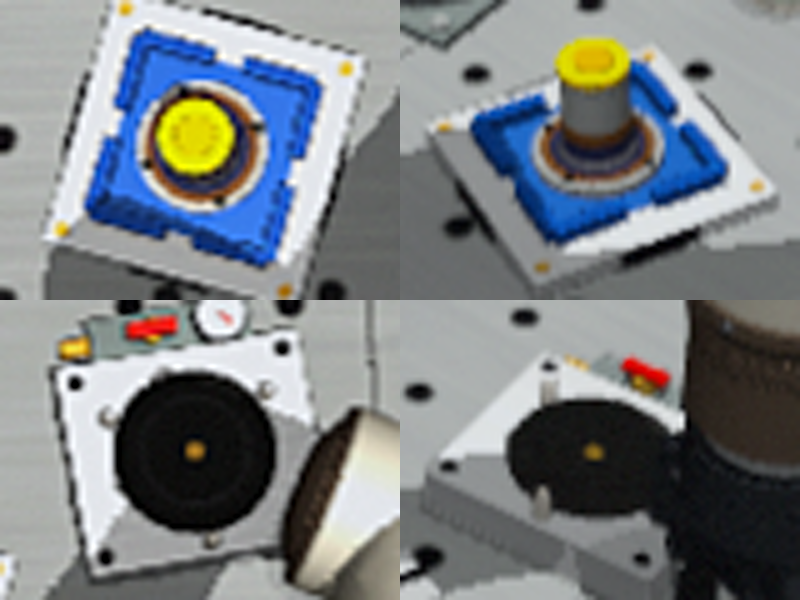

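The tested part stands centred between the blue rails. The empty seal's brass centre is at crop (195,150) in the top view and (193,152) in the side view.

Run:
```python
from h import *
t=get_image("top");s=get_image("side")
f=lambda o,p:np.array(o)+(np.array([p],float)+.5)/5-.5
for n,d,o,p,z in [("seal",t,(250,140),(195,150.5),34),("side",s,(264,185),(193.5,152),34),("tested plug",t,(180,180),(195,136.5),88),("side plug",s,(185,175),(193,57),88),("tested flange",t,(180,180),(203,146),22)]: print(n,plane(d,f(o,p),z).round(1))
```

```text
seal [[ 601.5 -133.2   34. ]]
side [[ 602.3 -133.    34. ]]
tested plug [[489.4  77.   88. ]]
side plug [[491.9  78.3  88. ]]
tested flange [[489.8  76.6  22. ]]
```

Call:
apply_moves:
  fingers: [0,0,0,0,0,0,0]
  dp:
    - [0,-0.46,0]
    - [0,-0.46,-1.5]
    - [0,-0.46,-4]
    - [0,-0.46,-6.5]
    - [0,-0.46,-8]
    - [0,-0.46,-8.4]
    - [0,-0.46,-8.4]
  yaw: [0,0,0,0,0,0,0]

```text
clock: 28.3
position: [431.8, -357.2, 219.6]
ee_rot: [0.98, -0.196, 0.005, -0.002]
contact_force: [-0.6, -0.4, 0.0]
gripper_width: 85.4
```

Call:
apply_moves:
  fingers: [0.3,0.5,0.7,0.9,1,1,1,1]
  dp:
    - [0,0,0]
    - [0,0,0]
    - [0,0,0]
    - [0,0,0]
    - [0,0,0]
    - [0,0,0]
    - [0,0,0]
    - [0,0,0]
  yaw: [0,0,0,0,0,0,0,0]

```text
clock: 29.1
position: [432.1, -357.5, 220.9]
ee_rot: [0.981, -0.196, 0.006, -0.001]
contact_force: [-1.4, 0.9, 6.7]
gripper_width: 40.5
```

Call:
apply_moves:
  fingers: [1,1,1,1,1,1,1,1]
  dp:
    - [0,0,0.5]
    - [0,0,1.5]
    - [0,0,3]
    - [0,0,5]
    - [0,0,7]
    - [0,0,8]
    - [0,0,8]
    - [0,0,8]
  yaw: [0,0,0,0,0,0,0,0]

```text
clock: 29.9
position: [431.5, -357.1, 299.9]
ee_rot: [0.98, -0.196, 0.005, -0.002]
contact_force: [-1.0, -0.4, -6.9]
gripper_width: 41.3
```

Call:
apply_moves:
  fingers: [1,1,1,1,1,1,1,1,1,1]
  dp:
    - [0.7,1,0]
    - [2.2,3,0]
    - [4.6,6,0]
    - [7,9.2,0]
    - [9.4,12.4,0]
    - [11.8,15.6,0]
    - [14,18.5,0]
    - [15.9,21,0]
    - [16.8,22.2,0]
    - [16.8,22.2,0]
  yaw: [0,0,0,0,0,0,0,0,0,0]

```text
clock: 30.9
position: [600.5, -132.9, 298.4]
ee_rot: [0.981, -0.195, 0.004, -0.002]
contact_force: [-0.4, -0.7, -6.1]
gripper_width: 40.6
```

Call:
apply_moves:
  fingers: [1,1,1,1]
  dp:
    - [0,0,-1]
    - [0,0,-2]
    - [0,0,-2]
    - [0,0,-2]
  yaw: [0,0,0,0]

```text
clock: 31.3
position: [600.0, -133.7, 277.5]
ee_rot: [0.981, -0.196, 0.003, -0.002]
contact_force: [0.1, -0.5, -6.7]
gripper_width: 40.7
```

Call:
apply_moves:
  fingers: [1,1,1,1,1,1]
  dp:
    - [0.15,0.07,-0.3]
    - [0.15,0.07,-1.5]
    - [0.15,0.07,-3]
    - [0.15,0.07,-4]
    - [0.15,0.07,-4.3]
    - [0.15,0.07,-4.3]
  yaw: [0,0,0,0,0,0]

```text
clock: 31.9
position: [601.5, -133.0, 233.8]
ee_rot: [0.981, -0.196, 0.003, -0.002]
contact_force: [-0.0, 0.2, -6.0]
gripper_width: 40.9
```

Call:
apply_moves:
  fingers: [1,1,1,1]
  dp:
    - [0,0,-0.2]
    - [0,0,-0.3]
    - [0,0,-0.4]
    - [0,0,-0.4]
  yaw: [0,0,0,0]

```text
clock: 32.3
position: [601.6, -133.0, 230.2]
ee_rot: [0.981, -0.196, 0.003, -0.002]
contact_force: [0.1, 0.1, -5.6]
gripper_width: 41.1
```

Call:
apply_moves:
  fingers: [1,1,1]
  dp:
    - [0,0,-0.1]
    - [0,0,-0.1]
    - [0,0,-0.1]
  yaw: [0,0,0]

```text
clock: 32.6
position: [601.5, -132.9, 230.0]
ee_rot: [0.981, -0.195, 0.003, -0.002]
contact_force: [-2.9, 2.7, 1.1]
gripper_width: 40.6
```

Contact, so I release, lift, retreat to a clear spot and take the final check.

Call:
apply_moves:
  fingers: [0.7,0.4,0.2,0,0,0,0]
  dp:
    - [0,0,0]
    - [0,0,0]
    - [0,0,0]
    - [0,0,0]
    - [0,0,0]
    - [0,0,0]
    - [0,0,0]
  yaw: [0,0,0,0,0,0,0]

```text
clock: 33.3
position: [601.6, -132.9, 230.1]
ee_rot: [0.981, -0.195, 0.003, -0.002]
contact_force: [0.3, 0.9, 0.3]
gripper_width: 85.1
```

Call:
apply_moves:
  fingers: [0,0,0,0,0,0]
  dp:
    - [0,0,1]
    - [0,0,3.5]
    - [0,0,7]
    - [0,0,11]
    - [0,0,15]
    - [0,0,17]
  yaw: [0,0,0,0,0,0]

```text
clock: 33.9
position: [601.8, -133.1, 405.7]
ee_rot: [0.981, -0.195, 0.007, -0.002]
contact_force: [0.1, -0.3, 0.1]
gripper_width: 85.4
```

Call:
apply_moves:
  fingers: [0,0,0,0,0,0,0,0,0,0]
  dp:
    - [-1,-2,0]
    - [-3,-5,0]
    - [-5,-8,0]
    - [-7,-11,0]
    - [-9,-14,0]
    - [-11,-18,0]
    - [-13,-21,0]
    - [-15,-24,0]
    - [-16,-26,0]
    - [-16,-26,0]
  yaw: [0,0,0,0,0,0,0,0,0,0]

```text
clock: 34.9
position: [440.2, -395.1, 406.4]
ee_rot: [0.98, -0.197, 0.008, -0.001]
contact_force: [0.7, 0.8, -0.6]
gripper_width: 85.1
```

Call:
apply_moves:
  fingers: [0,0,0]
  dp:
    - [0,0,0]
    - [0,0,0]
    - [0,0,0]
  yaw: [0,0,0]

```text
clock: 35.2
position: [440.6, -394.4, 406.7]
ee_rot: [0.981, -0.196, 0.008, -0.001]
contact_force: [-0.3, 0.1, -0.2]
gripper_width: 85.4
```

Run:
```python
from h import *
t=get_image("top");s=get_image("side")
J=lambda d,x,y,w,h:cv2.resize(np.clip(d["color"][y:y+h,x:x+w]*1.4,0,255).astype(np.uint8),(400,300),interpolation=cv2.INTER_CUBIC)
cv2.imwrite("pics/f1.png",np.vstack([np.hstack([J(t,250,140,80,60),J(s,264,185,80,60)]),np.hstack([J(t,100,110,240,180),J(s,130,110,240,180)])]))
cv2.imwrite("pics/tF.png",t["color"])
a=cv2.imread("pics/top0.png").astype(int);b=t["color"].astype(int)
for n,(x,y) in dict(tub=(203,138),magnet=(166,242),profile=(285,229)).items():
    print(n,abs(a[y-16:y+16,x-16:x+16]-b[y-16:y+16,x-16:x+16]).mean().round(2))
```

```text
tub 5.42
magnet 5.79
profile 20.19
```

View pics/f1.png

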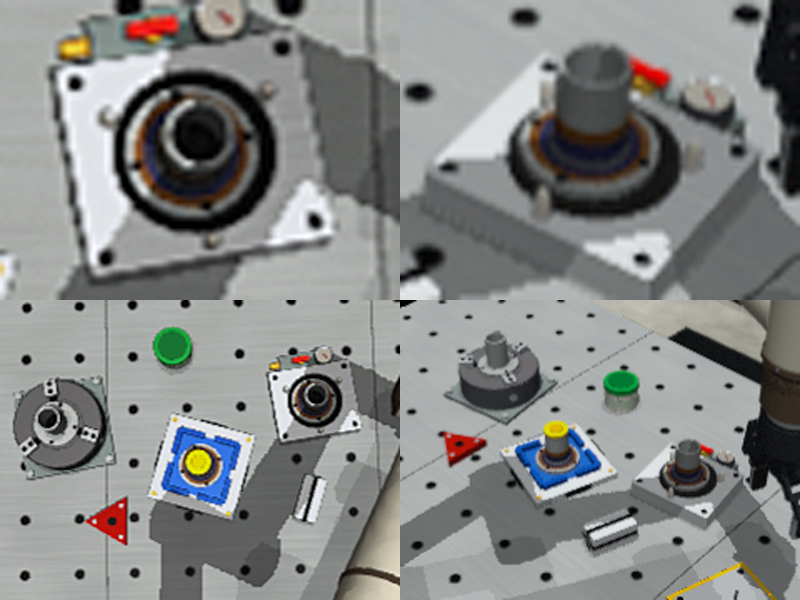

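All three parts stand upright and centred. The welded flange centre is at crop (194.5,149) against the seal at (195,150.5). The tub, magnet and profile are where they were; the profile's larger pixel difference is the arm's shadow.

```bash
python3 -c "
from bench import *
print(job_done())"
```

```text
the job is handed in; nothing more can be done
None
```

All three parts have moved on one station, and the job was handed in at about 35 s on the robot's clock. I parked the welded part first, then moved tacked → chuck, tested → carrier, and finally welded from the parking plate onto the tester seal. I felt each part down by force before letting go.

**Position checks:** in the pictures all three stand upright and flat.

| Part | New place | Measured offset from centre |
|---|---|---|
| Tacked | Chuck | about 1–3 mm |
| Tested | Carrier | about 1–3 mm |
| Welded | Leak-tester seal | about 1 mm |

- **Forces:** contact readings stayed below about 8 N at the end of every move, and the arm is clear of everything.
- **Tub, magnet and profile:** they look unmoved. The before/after picture difference at the profile was larger (20 against 5–6 for the other two). I put that down to the arm's shadow, because the arm never went near it.
- **Disagreements:** some side-view readings differed from the top view by up to 8–9 mm. I took these to be rough readings of ellipse centres and relied mostly on the top view. The arm also overshot its first move by about 3 mm, which I corrected before gripping anything.

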